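# Set a loose drawer front against its spacer and hold it

### The arm

A 6-joint arm with a two-finger parallel gripper is mounted at the origin on the work surface. World frame = base frame: x ahead of the robot, y to its left, z up, the work surface at z = 0. Lengths are in mm, angles in degrees, forces in N, time in s.
With the tool pointing down it reaches from about 350 to 875 mm from the base axis. Payload 15.5 kg.
Tool frame: the origin (TCP) lies midway between the tips of the shut fingers; the grasp point (between the pads) lies 19 mm behind it; x points along the fingers, z is the direction in which the jaws open and shut, and the axes are right-handed (so a half turn about x gives the same grasp; the last joint's range is limited). The gripper opens to 85 mm and grips with 20 to 120 N. Pads are 22 mm wide; open, the fingers measure 114 mm over their backs; the gripper's body (76 mm by 85 mm) begins 54 mm behind the grasp point. The pads swing forward as they close: fully open they stand 13 mm farther back than shut.
Start: joints at [-78.982, 28.281, 77.091, -0, 74.628, -5.472], TCP at [177.403, -599.295, 197.677] pointing down, gripper open.
Joint ranges: [-166.48, 166.48], [-47.26, 123.95], [12.59, 153.08], [-70.14, 250.14], [6.76, 159.57], [-176.63, 176.63]. Speed limits (degrees/s): [108.29, 108.29, 147.25, 172.46, 172.46, 172.46].

### API

Orientations are given as a 3x3 rotation matrix whose columns are the frame's x, y, z axes.
In Python, from workcell import read_state, snapshot, camera_model, job_done gives the robot as it stands.
- The arm moves only by the tool servo_tool, never from a script. Its argument "motion" is a list of rows, each an object of numbers: "x", "y", "z": the shift along the tool's x, y, z in mm; "ax", "ay", "az": the turn, a rotation vector about the tool's x, y, z in degrees. In form: [{"x": .., "y": .., "z": .., "ax": .., "ay": .., "az": ..}, ...]. A call has exactly 5 rows; each row is the pose to reach, as a shift and turn from the pose commanded when the call began, along the tool's axes at that moment; what a row does not reach only later rows make up. A row lasts 1/8 s, in which the tool goes at most 62.5 mm and 10.7 degrees, less where a joint would pass 70% of its speed; a pose out of reach is approached as far as the arm can. A call with a gripper value outside its range is refused whole. "gripper" is the closure, from 0 (fully open) to 1 (shut), set as the call begins (left out, the last holds). The fingers move at their own pace and stop on an object; the grip force is fixed at half the most. Time passes only in rows, so rows that repeat a pose let the fingers close, or fill a call up. It gives the time, the measured TCP pose, the force and the opening at its end, in the units of the state.
- read_state(): the state, without advancing time (a new reading comes with each control period).
- snapshot(name): name is "scene" or "top"; returns the picture (420x560x3 uint8, red, green, blue); there is no depth.
- camera_model(name): a dict with "camera_matrix" (3x3 intrinsics, pixels), "eye" and "attitude" of the camera in the world. Camera axes: x right, y up, looking along -z (the intrinsics and any distortion apply to the point x, -y, -z); pixel columns grow to the right and rows downward; lengths in mm; the calibration is good to about 2 mm. A picture is of the moment at which its call begins. camera_model takes no time and is no camera call.
- job_done(): hands the job in, once; it reports no verdict.
The state is a dict: "clock": time; "q": joint angles; "qvel": joint speeds; "joint_torque": joint torques, N m; "position": TCP position; "tcp_rot": TCP orientation; "contact_force": force on the tool from outside, world axes, zero at the start; "wrist_torque": the same for the moment, N m; "width": finger opening in mm.
Only numpy, scipy, OpenCV 4.12 (cv2) and the standard library are available. Lean on these libraries where they do the work, as an engineer would, in place of code of your own. Each camera call takes 0.05 s, during which the arm holds its last target. There are 200 camera calls.

### The job

The small bedside chest lies on its back, and its lower drawer front lies loose in its opening with fresh glue underneath. Take the T-shaped spacer out of the side gap of the finished upper drawer and slide it, without forcing it, fully home into whichever side gap of the loose front is wide enough, about halfway along that edge, and let go of it. Then push the front across until it sits snug and square against the spacer and finish while holding it there, pressed firmly down flush for the glue to grab; leave the other things where they are.

Things in the scene. Friction and masses are not known exactly. Their poses are not given: they have to be found in the camera images.
- chest: Pine two-drawer chest, fixed, lying on its back, drawer side up: 238 mm along x (foot at -x; top board at +x, its edge 12 mm above the face), 246 mm along y, face 150 mm above the table. Origin on the table under its middle, z up. Two openings 90 mm (x) by 202 mm (y), an 18 mm rail between: the lower drawer's centred at x = -54 mm, the upper one's at +54 mm.
- opening (a point): Centre of the lower drawer's opening, level with the chest's face (150 mm above the table); axes as the chest's. The side walls are at y = +101 and -101 mm, the other two walls at x = +45 and -45 mm.
- upper_front (a point): Middle of the show face of the finished upper drawer front, fixed and level with the chest's face; axes as the chest's. It is like the loose one, knob included, with gaps of 6 mm at its two sides (+y, -y) and 3 mm at its other edges.
- front: Loose lower drawer front: pine board 84 (x) by 190 (y) by 16 mm, about 0.22 kg, lying flush on the drawer box in the lower opening. It slides, with wood's friction, up to 6 mm along y and 3 mm along x from the middle, so one side gap is wide and the other narrow (if nearly equal, either will do: the spacer's nose eases the front aside). Origin: middle of its show face; x, y as the chest's; z up.
- knob (a point): Middle of the loose front's round iron knob, 20.5 mm above its show face: 28 mm across, from 11 to 30 mm above the face, on a 16 mm neck, fixed above the front's origin on a raised field (50 x 140 mm, 3 mm high). Good to grip from above.
- spacer: T-shaped wooden spacer, 0.03 kg: head 40 (its x) by 16 (its y) by 26 mm high; below it a blade 40 x 5.5 mm, 12 mm deep, with a half-round nose. Origin: middle of the head's underside (shoulder); z up, x along the blade. It starts upright in the +y side gap of the upper front, axes as the chest's, shoulder on the face. Fully home, its shoulder rests on the chest's face.
- books: Two stacked books, about 135 x 200 x 62 mm, on the table; bystander. Origin under the middle.
- phone: Phone, 72 x 148 x 9 mm, on the table; bystander. Origin under the middle.
- glue: White glue bottle, 48 mm across, 140 mm high, standing on the table; bystander. Origin under the middle.
Not all that is in view belongs to the job. Several things have the shape of the spacer; the one meant has the colours described above. Of the things that look like the front, the larger one is meant.

How it is judged (in metres and radians):
On the way:
1. the spacer is home in a side gap of the loose front, about halfway along it, and let go (z of spacer in the frame of opening between -0.002 and 0.002 m and x of spacer in the frame of opening between -0.02 and 0.02 m and angle between spacer's own z axis and vertical below 0.1 rad and angle between the x axis of spacer and the x axis of opening, either way round below 0.1 rad and contact force between the fingers and spacer below 0.3 N and z of front in the frame of opening between -0.0016 and 0.0016 m and angle between front's own z axis and vertical below 0.025 rad and (y of spacer in the frame of opening between 0.089 and 0.1005 m or y of spacer in the frame of opening between -0.1005 and -0.089 m)), for 0.2 s.
At the end, for the whole second after the job is handed in: Spacer let go, fully home (2 mm) in a side gap of the lower opening, within 20 mm of halfway; front centred sideways (1.8 mm), square (0.03 rad), flush (1.6 mm); fingers still hold it, pressing it on the spacer with over 2 N and on the drawer box with over 6 N, weight included (z of spacer in the frame of opening between -0.002 and 0.002 m and x of spacer in the frame of opening between -0.02 and 0.02 m and angle between spacer's own z axis and vertical below 0.1 rad and angle between the x axis of spacer and the x axis of opening, either way round below 0.1 rad and contact force between the fingers and spacer below 0.3 N and z of front in the frame of opening between -0.0016 and 0.0016 m and angle between front's own z axis and vertical below 0.025 rad and (y of spacer in the frame of opening between 0.0962 and 0.1003 m or y of spacer in the frame of opening between -0.1003 and -0.0962 m) and y of front in the frame of opening between -0.0018 and 0.0018 m and angle between the x axis of front and the x axis of opening, either way round below 0.03 rad and contact force between the fingers and front above 2 N and contact force between front and spacer above 2 N and contact force between front and chest above 6 N); the arm keeps its last pose, push and grip.
It fails at once if the spacer is forced or crushed (more than 45 N) (contact force between spacer and front above 45 N or contact force between spacer and chest above 45 N).
It fails at once if the two stacked books moved by more than 30 mm (distance of books from where it was at the start of the episode above 0.03 m).
It fails at once if the phone moved by more than 30 mm (distance of phone from where it was at the start of the episode above 0.03 m).
It fails at once if the glue bottle moved by more than 30 mm (distance of glue from where it was at the start of the episode above 0.03 m).
It also fails if it takes over 58 s, if anything falls off the work surface, if the arm or the gripper's body presses on something with over 40 N, if the wrist force passes 120 N, or if a joint passes its speed limit or range.

## Working session

There is one attempt and no reset: what is moved stays moved. The work goes in short steps, Python scripts to look and compute and a tool call to move; the robot and the scene stay as the last step left them, time stands still between calls to the robot, and variables do not carry over. Pictures are saved under pics/ and viewed, about 8 in all and at most 12, crops included, and the job is handed in when it is done.

Besides the shell and the picture viewer there is one more tool, called after "Call:" as a command line: name --argument value ..., lists and objects as JSON in quotes. servo_tool: Moves the arm, as the interface text tells. Its arguments: {"type":"object","properties":{"motion":{"type":"array","items":{"type":"object","properties":{"x":{"type":"number"},"y":{"type":"number"},"z":{"type":"number"},"ax":{"type":"number"},"ay":{"type":"number"},"az":{"type":"number"}}}},"gripper":{"type":"number"}},"required":["motion"]}

```bash
ls; mkdir -p pics; python3 - <<'E'
from workcell import *
import cv2,numpy as np
s=read_state();print(s)
for n in("scene","top"):
    im=snapshot(n);cv2.imwrite(f"pics/{n}0.png",im[:,:,::-1]);c=camera_model(n);print(n,c)
E
```

```text
pics
{'clock': 0.0, 'q': array([-7.89846524e+01,  2.83154982e+01,  7.71275559e+01, -6.24226951e-05,
        7.46267894e+01, -5.47272209e+00]), 'qvel': array([-0.02651891, -0.01144399,  0.00194755, -0.06415194, -0.0046788 ,
        0.05355919]), 'joint_torque': array([ 3.81241125e-04, -8.82149291e+01, -3.83861804e+01, -7.22125105e-05,
        1.01066893e-02,  9.79089918e-06]), 'position': array([ 177.30153337, -598.91226258,  197.09109416]), 'tcp_rot': array([[-2.33947557e-04,  9.58878784e-01,  2.83815826e-01],
       [ 1.19633906e-03,  2.83815899e-01, -9.58878045e-01],
       [-9.99999257e-01,  1.15212781e-04, -1.21354218e-03]]), 'contact_force': array([-0.75907811,  0.53434601, -0.13371662]), 'wrist_torque': array([0.02073368, 0.03432845, 0.03638594]), 'width': 85.6025522762667}
scene {'camera_matrix': array([[473.77264249,   0.        , 281.18988045],
       [  0.        , 473.77264249, 216.94117944],
       [  0.        ,   0.        ,   1.        ]]), 'eye': array([1030.98019531,  617.25214593, 1063.98750225]), 'attitude': array([[-0.76483243, -0.49323334,  0.41443001],
       [ 0.64422454, -0.58309973,  0.49494388],
       [-0.0024688 ,  0.64553511,  0.7637266 ]])}
top {'camera_matrix': array([[514.75878242,   0.        , 278.30367466],
       [  0.        , 514.75878242, 212.41055522],
       [  0.        ,   0.        ,   1.        ]]), 'eye': array([ 384.71940423,    7.40435789, 1442.74364826]), 'attitude': array([[-0.01262826,  0.99327644, -0.11507578],
       [-0.99969731, -0.01011139,  0.02242895],
       [ 0.02111457,  0.11532419,  0.99310347]])}
```

View pics/scene0.png

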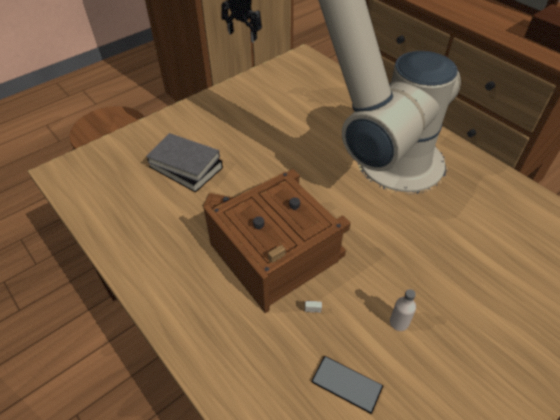

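View pics/top0.png

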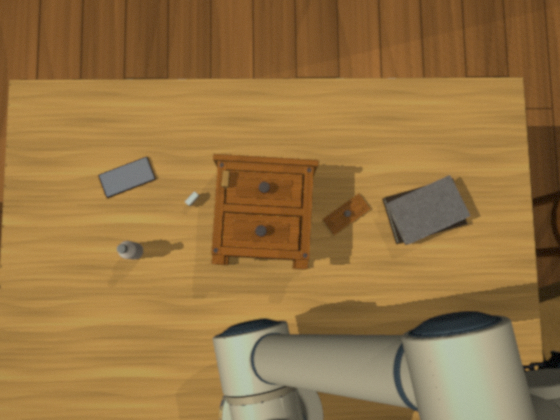

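The scene shows the chest with the spacer at about (277,253). In the top view the spacer is at (225,178), the knobs at (264,187) and (262,231), and the foot points toward the robot. A white T decoy lies at (193,199), and a small front decoy at (347,214).

```bash
cat > h.py <<'E'
from workcell import *
import cv2,numpy as np
def ray(n,u,v):
    c=camera_model(n);d=np.linalg.inv(c["camera_matrix"])@[u,v,1.]
    return c["eye"],c["attitude"]@(d*[1,-1,-1])
def onz(n,u,v,z):
    e,d=ray(n,u,v);return e+d*(z-e[2])/d[2]
def proj(n,p):
    c=camera_model(n);q=c["attitude"].T@(np.array(p,float)-c["eye"])*[1,-1,-1]
    q=c["camera_matrix"]@q;return q[:2]/q[2]
def tri(a,b):
    A=np.zeros((3,3));B=np.zeros(3)
    for n,u,v in(a,b):
        e,d=ray(n,u,v);d=d/np.linalg.norm(d);P=np.eye(3)-np.outer(d,d);A+=P;B+=P@e
    p=np.linalg.solve(A,B);return p
def crop(im,r0,r1,c0,c1,k):return cv2.resize(im[r0:r1,c0:c1],None,fx=k,fy=k,interpolation=cv2.INTER_CUBIC)
E
python3 - <<'E'
import cv2,numpy as np
from h import crop
t=cv2.imread("pics/top0.png");s=cv2.imread("pics/scene0.png")
cv2.imwrite("pics/c1.png",crop(t,150,270,200,330,5))
a=crop(s,170,305,195,355,5);cv2.imwrite("pics/c2.png",a[:600,:800])
E
```

```text
(no output)
```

View pics/c1.png

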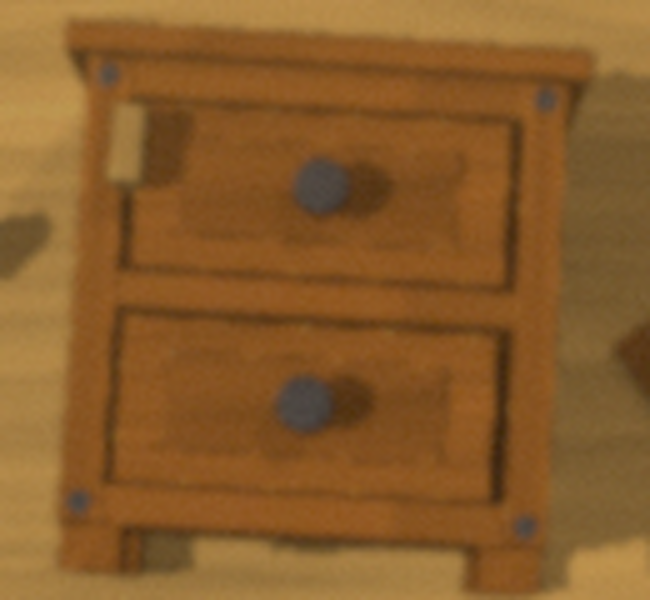

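View pics/c2.png

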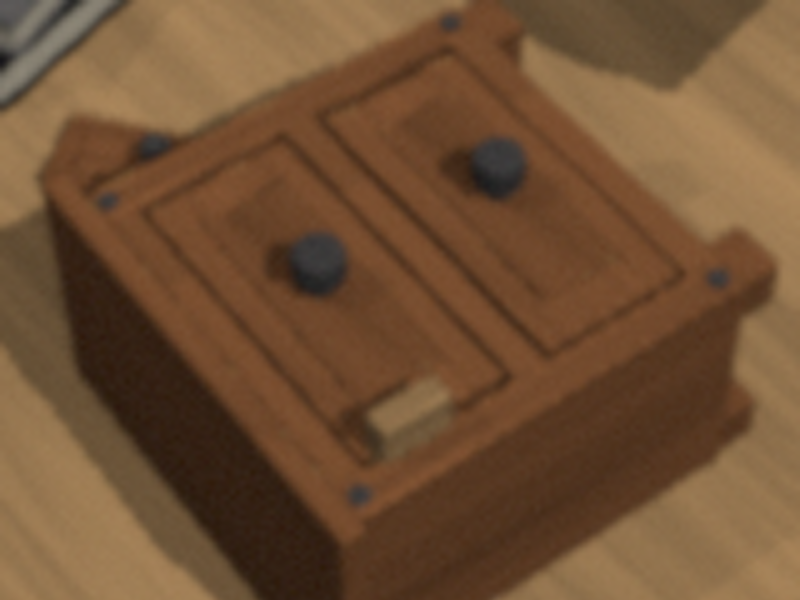

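Four dark screws mark the face corners in both views. In the top crop, the lower front's right gap (-y, crop x≈500) looks wider than the left one. I'll measure the screws, knobs and spacer.

```bash
cat > m.py <<'E'
from h import *
def blob(im,mask,u,v,r=6):
    ys,xs=np.mgrid[:420,:560];w=mask*((xs-u)**2+(ys-v)**2<r*r)
    return (w*xs).sum()/w.sum(),(w*ys).sum()/w.sum(),w.sum()
def blue(im):
    f=im.astype(float);return np.clip(f[:,:,2]-f[:,:,0]+10,0,25)/25   # rgb: blue vs red
def tp(x,y):return (x+.5)/5-.5+200,(y+.5)/5-.5+150
def sp(x,y):return (x+.5)/5-.5+195,(y+.5)/5-.5+170
E
python3 - <<'E'
from m import *
T=cv2.imread("pics/top0.png")[:,:,::-1];S=cv2.imread("pics/scene0.png")[:,:,::-1]
ts=[(109,74),(546,99),(78,501),(526,526)];ss=[(359,495),(107,201),(717,277),(450,21)]
P=[];Q=[]
for a,b in zip(ts,ss):
    ua=blob(T,blue(T),*tp(*a),4);ub=blob(S,blue(S),*sp(*b),4)
    p=tri(("top",*ua[:2]),("scene",*ub[:2]));P.append(onz("top",*ua[:2],150));Q.append(onz("scene",*ub[:2],150))
    print(np.round(ua,2),np.round(ub,2),"tri",p.round(1),"top150",P[-1].round(1),"sc150",Q[-1].round(1))
for nm,R in(("top",P),("scene",Q)):
    R=np.array(R);yv=(R[0]-R[1]+R[2]-R[3]);xv=(R[0]+R[1]-R[2]-R[3])
    print(nm,"mean",R.mean(0).round(1),"yaw from y",np.degrees(np.arctan2(-yv[0],yv[1])),"from x",np.degrees(np.arctan2(xv[1],xv[0])),np.linalg.norm(yv)/2,np.linalg.norm(xv)/2)
for nm,a,b in(("up",(322,186),(497,167)),("low",(305,404),(318,264))):
    ua=blob(T,blue(T),*tp(*a),7);ub=blob(S,blue(S),*sp(*b),8)
    print(nm,np.round(ua,2),np.round(ub,2),onz("top",*ua[:2],178).round(1),onz("scene",*ub[:2],173).round(1),tri(("top",*ua[:2]),("scene",*ub[:2])).round(1))
# scene swap: upper knob in scene is the (318,264) one
E
```

```text
[nan nan  0.] [266.4 268.8   0.4] tri [nan nan nan] top150 [nan nan nan] sc150 [662.3 122.9 150. ]
[nan nan  0.] [2.16e+02 2.10e+02 8.00e-02] tri [nan nan nan] top150 [nan nan nan] sc150 [ 647.4 -100.6  150. ]
[nan nan  0.] [3.38e+02 2.25e+02 1.60e-01] tri [nan nan nan] top150 [nan nan nan] sc150 [444.  136.3 150. ]
[nan nan  0.] [nan nan  0.] tri [nan nan nan] top150 [nan nan nan] sc150 [nan nan nan]
top mean [nan nan nan] yaw from y nan from x nan nan nan
scene mean [nan nan nan] yaw from y nan from x nan nan nan
up [nan nan  0.] [294.   203.17  22.72] [nan nan nan] [493.5  25.9 173. ] [nan nan nan]
low [2.620e+02 2.314e+02 2.000e-01] [258.04 222.48  24.  ] [484.6  19.6 178. ] [602.   16.9 173. ] [527.4  -8.7  89.3]m.py:4: RuntimeWarning: invalid value encountered in scalar divide
  return (w*xs).sum()/w.sum(),(w*ys).sum()/w.sum(),w.sum()
```

```bash
cat > meas.py <<'E'
import sys
from m import *
def wt(im,lo=-45,hi=-10):
    f=im.astype(float);d=f[:,:,2]-f[:,:,0];return np.clip((d-lo)/(hi-lo),0,1)*(f.mean(2)<135)
if __name__=="__main__":
  T=cv2.imread("pics/top0.png")[:,:,::-1];S=cv2.imread("pics/scene0.png")[:,:,::-1]
  ts=[(109,74),(546,99),(78,501),(526,526)];ss=[(359,495),(107,201),(717,277),(450,21)]
  P=[];Q=[]
  wT,wS=wt(T,-70,-20),wt(S,-40,-5)
  for a,b in zip(ts,ss):
    ua=blob(T,wT,*tp(*a),3.2);ub=blob(S,wS,*sp(*b),3.2)
    p=tri(("top",*ua[:2]),("scene",*ub[:2]));P.append(onz("top",*ua[:2],150));Q.append(onz("scene",*ub[:2],150))
    print(np.round(ua,2),np.round(ub,2),"tri",p.round(1),"top150",P[-1].round(1),"sc150",Q[-1].round(1))
  for nm,R in(("top",P),("scene",Q)):
    R=np.array(R);yv=(R[0]-R[1]+R[2]-R[3]);xv=(R[0]+R[1]-R[2]-R[3])
    print(nm,"mean",R.mean(0).round(1),"yaw from y",np.degrees(np.arctan2(-yv[0],yv[1])),"from x",np.degrees(np.arctan2(xv[1],xv[0])),np.linalg.norm(yv)/2,np.linalg.norm(xv)/2)
  for nm,a,b in(("up",(322,186),(318,264)),("low",(305,404),(497,167))):
    ua=blob(T,wT,*tp(*a),7);ub=blob(S,wS,*sp(*b),8)
    print(nm,np.round(ua,2),np.round(ub,2),onz("top",*ua[:2],178).round(1),onz("scene",*ub[:2],175).round(1),tri(("top",*ua[:2]),("scene",*ub[:2])).round(1))
E
python3 meas.py
```

```text
[221.28 164.42   6.82] [266.4  268.62   7.71] tri [660.4 121.8 147.4] top150 [659.2 122.1 150. ] sc150 [661.9 122.5 150. ]
[308.76 169.47   7.88] [216.04 209.77   4.37] tri [ 645.4 -101.9  148. ] top150 [ 644.2 -101.1  150. ] sc150 [ 646.9 -101.2  150. ]
[215.22 249.9   10.86] [338.17 225.21   6.14] tri [442.4 136.8 148.2] top150 [441.7 137.2 150. ] sc150 [444.1 137.1 150. ]
[304.6  255.01  10.26] [284.55 174.08   3.86] tri [427.1 -87.3 148. ] top150 [426.3 -86.4 150. ] sc150 [429.1 -86.5 150. ]
top mean [542.9  18.  150. ] yaw from y -3.8929860946160186 from x -3.916296550829764 223.8955964091931 218.1984014268981
scene mean [545.5  18.  150. ] yaw from y -3.847986643864409 from x -3.8327582785168315 224.17228934356166 218.27596460500277
up [264.08 187.01  91.42] [257.96 222.36 105.4 ] [595.2  13.4 178. ] [602.9  17.8 175. ] [598.   12.7 166.2]
low [260.8  230.49  97.02] [293.97 203.12  97.34] [486.9  22.5 178. ] [494.6  27.1 175. ] [488.6  21.9 166.1]
```

```bash
cat > plan.py <<'E'
from h import *
Y=-3.87;C=np.array([544.2,18.0,0]);c,s=np.cos(np.radians(Y)),np.sin(np.radians(Y))
R=np.array([[c,-s,0],[s,c,0],[0,0,1]])
def W(p):return C+R@np.array(p,float)
def K(p):return R.T@(np.array(p,float)-C)
def shift(p0,yaw0,p1):  # yaw = heading of tool z; tool x down
    a=np.radians(yaw0);z=np.array([np.cos(a),np.sin(a),0]);x=np.array([0,0,-1.]);y=np.cross(z,x)
    return (np.array([x,y,z])@(np.array(p1,float)-p0)).round(1)
E
python3 - <<'E'
from plan import *;from m import tp,sp
a=onz("top",*tp(127,144),176);b=onz("scene",*sp(408,407),176)
print(a,K(a),b,K(b),tri(("top",*tp(127,144)),("scene",*sp(408,407))))
for q in((108,103),(145,103),(108,185),(145,185)):print(K(onz("top",*tp(*q),176)).round(1))
print("phone,glue,books approx",[onz("top",*q).round() for q in((127,177,9),(125,248,140),(425,210,62))])
p0=[177.403,-599.295,197.677]
t=W([77,98,0]);print(t,shift(p0,-73.51,[t[0],t[1],280]))
E
```

```text
[618.15773073 110.55070957 176.        ] [ 67.54257364  97.33129262 176.        ] [624.40500307 113.23703525 176.        ] [ 73.59429277 100.43313931 176.        ] [620.35944722 110.2325478  169.04071758]
[ 87.7 108.2 176. ]
[ 88.8  89.8 176. ]
[ 46.3 105.4 176. ]
[ 47.4  87.  176. ]
phone,glue,books approx [array([655., 399.,   9.]), array([450., 364., 140.]), array([ 547., -423.,   62.])]
[627.63872484 110.57958305   0.        ] [ -82.3  633.2 -552.9]
```

Call:
servo_tool --motion '[{"x": -45,"y": 10,"z": -9},{"x": -82,"y": 40,"z": -35.4},{"x": -82,"y": 80,"z": -70.9},{"x": -82,"y": 120,"z": -106.3},{"x": -82,"y": 160,"z": -141.8}]' --gripper 0.4

```text
$.motion[0]: bad value
```

Call:
servo_tool --motion '[{"y": 43,"z": -38.1},{"y": 86,"z": -76.2},{"y": 129,"z": -114.3},{"y": 172,"z": -152.4},{"y": 215,"z": -190.5}]'

```text
$.motion[0]: bad value
```

Call:
servo_tool --motion '[{"y": 43,"z": -38.1},{"y": 86,"z": -76.2},{"y": 129,"z": -114.3},{"y": 172,"z": -152.4},{"y": 215,"z": -190.5}]'

```text
$.motion[0]: bad value
```

Call:
servo_tool --motion '[{"y": 30,"z": -26.6,"ax": 10},{"y": 36.6,"z": -32.6,"ax": 20.36},{"y": 36.6,"z": -32.6,"ax": 20.36},{"y": 36.6,"z": -32.6,"ax": 20.36},{"y": 36.6,"z": -32.6,"ax": 20.36}]'

```text
$.motion[0]: bad value
```

Every row needs all six numbers.

Call:
servo_tool --motion '[{"x": -45,"y": 10,"z": -9,"ax": 0,"ay": 0,"az": 0},{"x": -82,"y": 40,"z": -35.4,"ax": 0,"ay": 0,"az": 0},{"x": -82,"y": 80,"z": -70.9,"ax": 0,"ay": 0,"az": 0},{"x": -82,"y": 120,"z": -106.3,"ax": 0,"ay": 0,"az": 0},{"x": -82,"y": 160,"z": -141.8,"ax": 0,"ay": 0,"az": 0}]' --gripper 0.4

```text
clock: 0.72
position: [291.1, -416.3, 279.5]
tcp_rot: [[-0.0, 0.959, 0.284], [0.0, 0.284, -0.959], [-1.0, 0.0, -0.0]]
contact_force: [0.7, -1.3, 1.2]
width: 51.5
```

Call:
servo_tool --motion '[{"x": 0,"y": 43,"z": -38.1,"ax": 0,"ay": 0,"az": 0},{"x": 0,"y": 86,"z": -76.2,"ax": 0,"ay": 0,"az": 0},{"x": 0,"y": 129,"z": -114.3,"ax": 0,"ay": 0,"az": 0},{"x": 0,"y": 172,"z": -152.4,"ax": 0,"ay": 0,"az": 0},{"x": 0,"y": 215,"z": -190.5,"ax": 0,"ay": 0,"az": 0}]'

```text
clock: 1.35
position: [443.3, -172.5, 279.6]
tcp_rot: [[-0.0, 0.959, 0.284], [-0.0, 0.284, -0.959], [-1.0, -0.0, 0.0]]
contact_force: [1.3, -1.3, 0.5]
width: 51.5
```

Call:
servo_tool --motion '[{"x": 0,"y": 43,"z": -38.1,"ax": 0,"ay": 0,"az": 0},{"x": 0,"y": 86,"z": -76.2,"ax": 0,"ay": 0,"az": 0},{"x": 0,"y": 129,"z": -114.3,"ax": 0,"ay": 0,"az": 0},{"x": 0,"y": 172,"z": -152.4,"ax": 0,"ay": 0,"az": 0},{"x": 0,"y": 215,"z": -190.5,"ax": 0,"ay": 0,"az": 0}]'

```text
clock: 1.98
position: [595.4, 71.3, 279.5]
tcp_rot: [[-0.0, 0.959, 0.284], [-0.0, 0.284, -0.959], [-1.0, -0.0, 0.0]]
contact_force: [0.7, -1.1, 0.1]
width: 51.4
```

Call:
servo_tool --motion '[{"x": 0,"y": 30,"z": -26.6,"ax": 10,"ay": 0,"az": 0},{"x": 0,"y": 36.6,"z": -32.6,"ax": 20.36,"ay": 0,"az": 0},{"x": 0,"y": 36.6,"z": -32.6,"ax": 20.36,"ay": 0,"az": 0},{"x": 0,"y": 36.6,"z": -32.6,"ax": 20.36,"ay": 0,"az": 0},{"x": 0,"y": 36.6,"z": -32.6,"ax": 20.36,"ay": 0,"az": 0}]'

```text
clock: 2.6
position: [620.4, 110.4, 279.8]
tcp_rot: [[0.0, 0.998, -0.066], [-0.0, -0.066, -0.998], [-1.0, 0.0, 0.0]]
contact_force: [0.0, 0.4, 0.2]
width: 51.3
```

Call:
servo_tool --motion '[{"x": 40,"y": 0,"z": -0.6,"ax": 0,"ay": 0,"az": 0},{"x": 80,"y": 0,"z": -0.6,"ax": 0,"ay": 0,"az": 0},{"x": 105,"y": 0,"z": -0.6,"ax": 0,"ay": 0,"az": 0},{"x": 120,"y": 0,"z": -0.6,"ax": 0,"ay": 0,"az": 0},{"x": 126,"y": 0,"z": -0.6,"ax": 0,"ay": 0,"az": 0}]'

```text
clock: 3.22
position: [620.6, 111.4, 153.4]
tcp_rot: [[-0.0, 0.998, -0.067], [0.0, -0.067, -0.998], [-1.0, -0.0, 0.0]]
contact_force: [-0.5, 0.1, 0.3]
width: 51.2
```

```bash
python3 - <<'E'
from h import *
s=read_state();print(s["position"],s["contact_force"])
a=crop(snapshot("scene"),160,290,200,360,5)[:600,:,::-1];cv2.imwrite("pics/c3.png",a)
E
```

```text
[620.59461349 111.42871316 153.41444136] [-0.52093013  0.10477857  0.2846079 ]
```

View pics/c3.png

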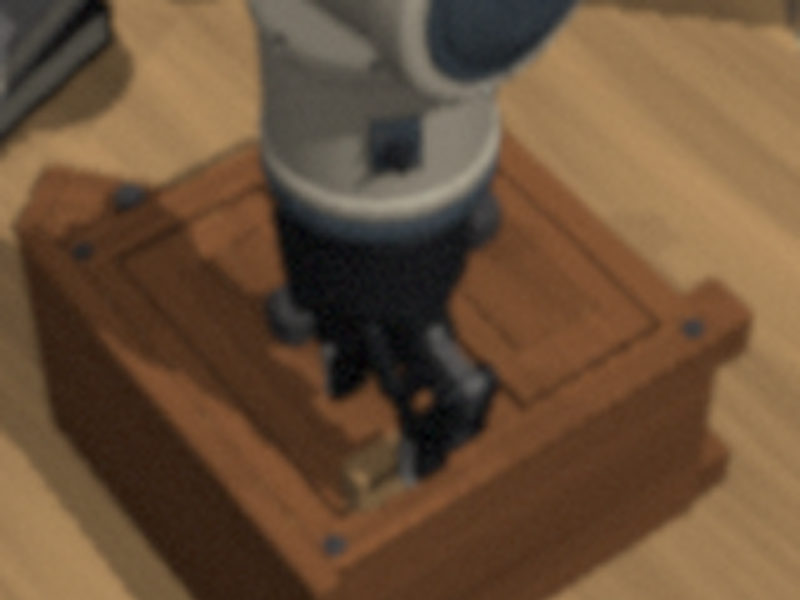

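The fingers straddle the head. I'll close in small steps and watch the side force.

Call:
servo_tool --motion '[{"x": 0,"y": 0,"z": 0,"ax": 0,"ay": 0,"az": 0},{"x": 0,"y": 0,"z": 0,"ax": 0,"ay": 0,"az": 0},{"x": 0,"y": 0,"z": 0,"ax": 0,"ay": 0,"az": 0},{"x": 0,"y": 0,"z": 0,"ax": 0,"ay": 0,"az": 0},{"x": 0,"y": 0,"z": 0,"ax": 0,"ay": 0,"az": 0}]' --gripper 0.77

```text
clock: 3.9
position: [620.6, 111.7, 153.8]
tcp_rot: [[0.0, 0.998, -0.067], [0.0, -0.067, -0.998], [-1.0, 0.0, -0.0]]
contact_force: [0.8, 0.2, -0.9]
width: 19.4
```

Call:
servo_tool --motion '[{"x": 0,"y": 0,"z": 0,"ax": 0,"ay": 0,"az": 0},{"x": 0,"y": 0,"z": 0,"ax": 0,"ay": 0,"az": 0},{"x": 0,"y": 0,"z": 0,"ax": 0,"ay": 0,"az": 0},{"x": 0,"y": 0,"z": 0,"ax": 0,"ay": 0,"az": 0},{"x": 0,"y": 0,"z": 0,"ax": 0,"ay": 0,"az": 0}]' --gripper 0.79

```text
clock: 4.53
position: [620.6, 111.7, 153.7]
tcp_rot: [[0.0, 0.998, -0.068], [0.0, -0.068, -0.998], [-1.0, 0.0, -0.0]]
contact_force: [1.0, -0.4, -0.0]
width: 17.9
```

Call:
servo_tool --motion '[{"x": 0,"y": 0,"z": 0,"ax": 0,"ay": 0,"az": 0},{"x": 0,"y": 0,"z": 0,"ax": 0,"ay": 0,"az": 0},{"x": 0,"y": 0,"z": 0,"ax": 0,"ay": 0,"az": 0},{"x": 0,"y": 0,"z": 0,"ax": 0,"ay": 0,"az": 0},{"x": 0,"y": 0,"z": 0,"ax": 0,"ay": 0,"az": 0}]' --gripper 0.805

```text
clock: 5.15
position: [620.6, 111.7, 153.6]
tcp_rot: [[-0.0, 0.998, -0.068], [-0.0, -0.068, -0.998], [-1.0, -0.0, 0.0]]
contact_force: [0.1, -0.8, -0.0]
width: 16.9
```

Call:
servo_tool --motion '[{"x": 0,"y": 0,"z": 0,"ax": 0,"ay": 0,"az": 0},{"x": 0,"y": 0,"z": 0,"ax": 0,"ay": 0,"az": 0},{"x": 0,"y": 0,"z": 0,"ax": 0,"ay": 0,"az": 0},{"x": 0,"y": 0,"z": 0,"ax": 0,"ay": 0,"az": 0},{"x": 0,"y": 0,"z": 0,"ax": 0,"ay": 0,"az": 0}]' --gripper 0.812

```text
clock: 5.78
position: [620.6, 111.7, 153.7]
tcp_rot: [[-0.0, 0.998, -0.068], [0.0, -0.068, -0.998], [-1.0, -0.0, -0.0]]
contact_force: [0.4, -0.3, -0.5]
width: 16.1
```

Call:
servo_tool --motion '[{"x": 0,"y": 0,"z": 0,"ax": 0,"ay": 0,"az": 0},{"x": 0,"y": 0,"z": 0,"ax": 0,"ay": 0,"az": 0},{"x": 0,"y": 0,"z": 0,"ax": 0,"ay": 0,"az": 0},{"x": 0,"y": 0,"z": 0,"ax": 0,"ay": 0,"az": 0},{"x": 0,"y": 0,"z": 0,"ax": 0,"ay": 0,"az": 0}]' --gripper 0.9

```text
clock: 6.4
position: [620.6, 111.7, 153.7]
tcp_rot: [[-0.0, 0.998, -0.068], [-0.0, -0.068, -0.998], [-1.0, -0.0, 0.0]]
contact_force: [0.1, -0.3, 0.6]
width: 8.5
```

Call:
servo_tool --motion '[{"x": -5,"y": 0,"z": 0,"ax": 0,"ay": 0,"az": 0},{"x": -12,"y": 0,"z": 0,"ax": 0,"ay": 0,"az": 0},{"x": -25,"y": 0,"z": 0,"ax": 0,"ay": 0,"az": 0},{"x": -45,"y": 0,"z": 0,"ax": 0,"ay": 0,"az": 0},{"x": -60,"y": 0,"z": 0,"ax": 0,"ay": 0,"az": 0}]'

```text
clock: 7.02
position: [621.0, 111.7, 215.4]
tcp_rot: [[0.001, 0.998, -0.068], [0.0, -0.068, -0.998], [-1.0, 0.001, -0.0]]
contact_force: [0.4, 0.0, -1.0]
width: 9.0
```

```bash
python3 - <<'E'
from plan import *
s=read_state();p=s["position"];print(p,s["contact_force"],s["width"],K(p),np.degrees(np.arctan2(s["tcp_rot"][1,2],s["tcp_rot"][0,2])))
a=crop(snapshot("scene"),160,290,200,360,5)[:600,:,::-1];cv2.imwrite("pics/c4.png",a)
E
```

```text
[620.9761658  111.74981028 215.38063704] [ 0.4487666   0.03201168 -1.01500291] 8.950608318451753 [ 70.2736512   98.71788343 215.38063704] -93.873995752339
```

View pics/c4.png

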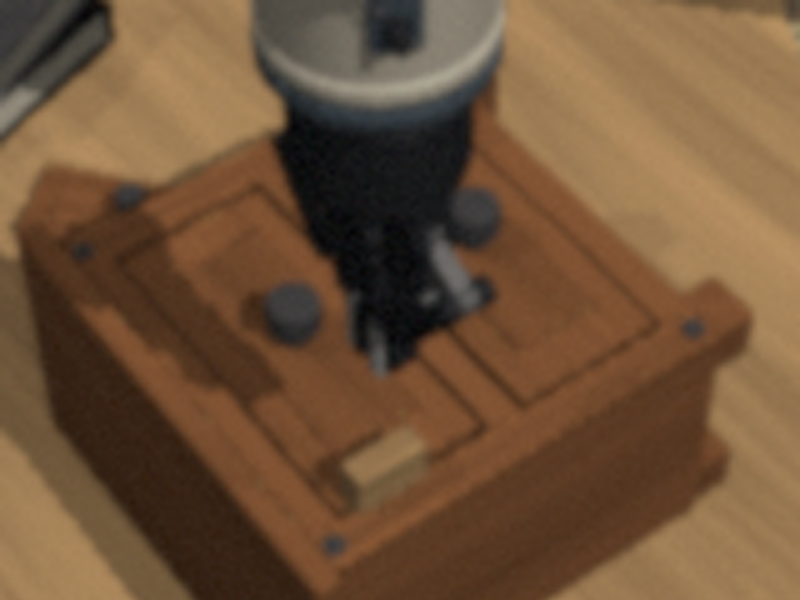

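```bash
python3 - <<'E'
from plan import *
def cr(p):
    u=proj("scene",p);return ((u-[200,160]+.5)*5-.5).round()
for p in([621,111.7,215.4],[620.6,111.4,153.4],W([70,98,176]),W([90,98,176]),W([50,98,176]),W([70,106,176]),W([70,106,150]),W([70,98,150]),W([54,0,180])):print(np.round(p,1),cr(p))
im=snapshot("top")[:,:,::-1];cv2.imwrite("pics/c5.png",crop(im,150,270,190,330,5))
E
```

```text
[621.  111.7 215.4] [386. 399.]
[620.6 111.4 153.4] [387. 479.]
[620.7 111.1 176. ] [386. 450.]
[640.6 109.7 176. ] [351. 471.]
[600.7 112.4 176. ] [421. 429.]
[621.2 119.  176. ] [396. 461.]
[621.2 119.  150. ] [397. 494.]
[620.7 111.1 150. ] [387. 483.]
[598.1  14.4 180. ] [295. 298.]
```

View pics/c5.png

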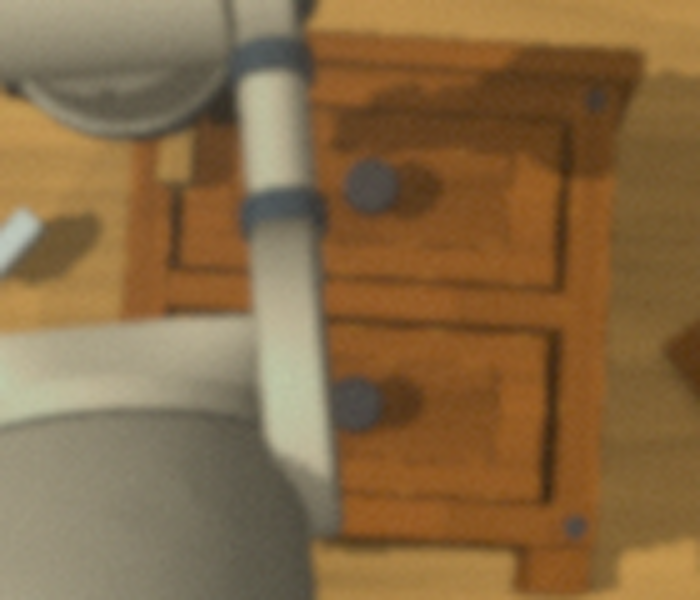

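The view shows the spacer untouched at crop (382,450). The fingertips sit at about (383,372), but the TCP projects to (386,399), so the tips appear about 20 mm above the stated TCP and closed over the top of the head. I'll go back down open and feel my way lower.

Call:
servo_tool --motion '[{"x": 0,"y": 0,"z": 0,"ax": 0,"ay": 0,"az": 0},{"x": 15,"y": 0,"z": 0,"ax": 0,"ay": 0,"az": 0},{"x": 35,"y": 0,"z": 0,"ax": 0,"ay": 0,"az": 0},{"x": 50,"y": 0,"z": 0,"ax": 0,"ay": 0,"az": 0},{"x": 60,"y": 0,"z": 0,"ax": 0,"ay": 0,"az": 0}]' --gripper 0.62

```text
clock: 7.75
position: [620.0, 111.7, 152.0]
tcp_rot: [[-0.002, 0.998, -0.067], [-0.0, -0.067, -0.998], [-1.0, -0.002, 0.0]]
contact_force: [0.6, 0.0, -1.0]
width: 32.7
```

Call:
servo_tool --motion '[{"x": 1,"y": 0,"z": 0,"ax": 0,"ay": 0,"az": 0},{"x": 2,"y": 0,"z": 0,"ax": 0,"ay": 0,"az": 0},{"x": 3,"y": 0,"z": 0,"ax": 0,"ay": 0,"az": 0},{"x": 4,"y": 0,"z": 0,"ax": 0,"ay": 0,"az": 0},{"x": 5,"y": 0,"z": 0,"ax": 0,"ay": 0,"az": 0}]'

```text
clock: 8.38
position: [620.7, 111.7, 148.8]
tcp_rot: [[0.0, 0.998, -0.068], [0.0, -0.068, -0.998], [-1.0, 0.0, -0.0]]
contact_force: [-0.3, 0.1, 0.7]
width: 32.2
```

Call:
servo_tool --motion '[{"x": 0.5,"y": 0,"z": 0,"ax": 0,"ay": 0,"az": 0},{"x": 1,"y": 0,"z": 0,"ax": 0,"ay": 0,"az": 0},{"x": 1.5,"y": 0,"z": 0,"ax": 0,"ay": 0,"az": 0},{"x": 2,"y": 0,"z": 0,"ax": 0,"ay": 0,"az": 0},{"x": 2,"y": 0,"z": 0,"ax": 0,"ay": 0,"az": 0}]'

```text
clock: 9.0
position: [620.6, 111.7, 146.6]
tcp_rot: [[-0.0, 0.998, -0.068], [-0.0, -0.068, -0.998], [-1.0, -0.0, 0.0]]
contact_force: [0.3, -0.3, 0.1]
width: 32.4
```

```bash
python3 - <<'E'
from plan import *
s=read_state();p=s["position"];print(p,s["contact_force"],s["wrist_torque"],s["width"])
a=crop(snapshot("scene"),180,270,230,340,7)[:600,:,::-1];cv2.imwrite("pics/c6.png",a)
E
```

```text
[620.59235323 111.70067196 146.64969322] [ 0.26500453 -0.28405606  0.09356464] [-0.03149403 -0.01413274 -0.02318501] 32.449801460078966
```

View pics/c6.png

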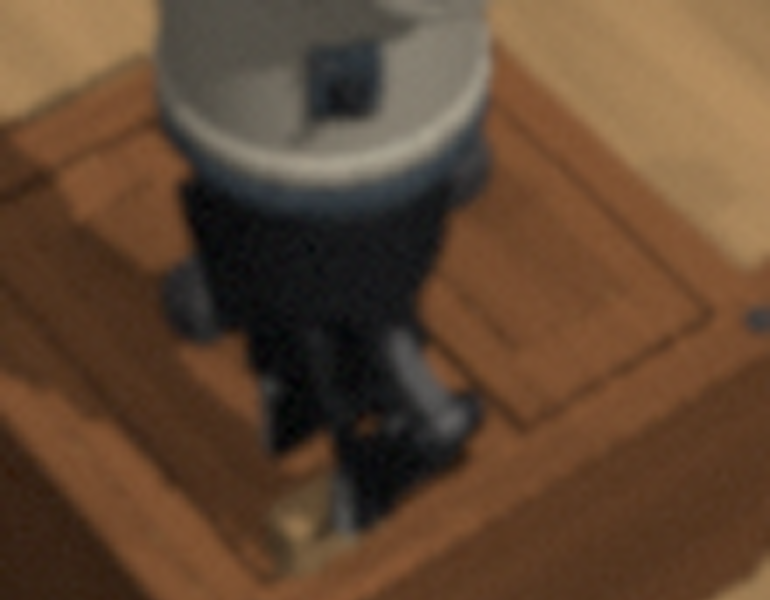

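The tips are still about 20 mm or more above the stated TCP (near finger end at crop (355,530)), with no contact at 146.6. Going lower step by step.

Call:
servo_tool --motion '[{"x": 1,"y": 0,"z": 0,"ax": 0,"ay": 0,"az": 0},{"x": 2,"y": 0,"z": 0,"ax": 0,"ay": 0,"az": 0},{"x": 3,"y": 0,"z": 0,"ax": 0,"ay": 0,"az": 0},{"x": 4,"y": 0,"z": 0,"ax": 0,"ay": 0,"az": 0},{"x": 5,"y": 0,"z": 0,"ax": 0,"ay": 0,"az": 0}]' --gripper 0.7

```text
clock: 9.68
position: [620.6, 111.7, 141.6]
tcp_rot: [[-0.0, 0.998, -0.068], [0.0, -0.068, -0.998], [-1.0, -0.0, -0.0]]
contact_force: [-0.3, 0.2, 0.1]
width: 26.0
```

Call:
servo_tool --motion '[{"x": 0.5,"y": 0,"z": 0,"ax": 0,"ay": 0,"az": 0},{"x": 1,"y": 0,"z": 0,"ax": 0,"ay": 0,"az": 0},{"x": 1.5,"y": 0,"z": 0,"ax": 0,"ay": 0,"az": 0},{"x": 2,"y": 0,"z": 0,"ax": 0,"ay": 0,"az": 0},{"x": 3,"y": 0,"z": 0,"ax": 0,"ay": 0,"az": 0}]'

```text
clock: 10.3
position: [620.6, 111.7, 138.7]
tcp_rot: [[0.0, 0.998, -0.067], [0.0, -0.067, -0.998], [-1.0, 0.0, -0.0]]
contact_force: [-0.6, 0.5, -0.6]
width: 25.3
```

Call:
servo_tool --motion '[{"x": 0.5,"y": 0,"z": 0,"ax": 0,"ay": 0,"az": 0},{"x": 1,"y": 0,"z": 0,"ax": 0,"ay": 0,"az": 0},{"x": 1,"y": 0,"z": 0,"ax": 0,"ay": 0,"az": 0},{"x": 1.5,"y": 0,"z": 0,"ax": 0,"ay": 0,"az": 0},{"x": 2,"y": 0,"z": 0,"ax": 0,"ay": 0,"az": 0}]' --gripper 0.77

```text
clock: 10.92
position: [620.7, 111.7, 136.7]
tcp_rot: [[0.0, 0.998, -0.068], [-0.0, -0.068, -0.998], [-1.0, 0.0, 0.0]]
contact_force: [0.1, -0.3, 0.2]
width: 19.4
```

Call:
servo_tool --motion '[{"x": 0,"y": 0,"z": 0,"ax": 0,"ay": 0,"az": 0},{"x": 0,"y": 0,"z": 0,"ax": 0,"ay": 0,"az": 0},{"x": 0,"y": 0,"z": 0,"ax": 0,"ay": 0,"az": 0},{"x": 0,"y": 0,"z": 0,"ax": 0,"ay": 0,"az": 0},{"x": 0,"y": 0,"z": 0,"ax": 0,"ay": 0,"az": 0}]' --gripper 0.79

```text
clock: 11.55
position: [620.6, 111.7, 136.7]
tcp_rot: [[-0.0, 0.998, -0.068], [0.0, -0.068, -0.998], [-1.0, -0.0, -0.0]]
contact_force: [-0.5, -0.3, -0.0]
width: 17.8
```

Call:
servo_tool --motion '[{"x": 0,"y": 0,"z": 0,"ax": 0,"ay": 0,"az": 0},{"x": 0,"y": 0,"z": 0,"ax": 0,"ay": 0,"az": 0},{"x": 0,"y": 0,"z": 0,"ax": 0,"ay": 0,"az": 0},{"x": 0,"y": 0,"z": 0,"ax": 0,"ay": 0,"az": 0},{"x": 0,"y": 0,"z": 0,"ax": 0,"ay": 0,"az": 0}]' --gripper 0.802

```text
clock: 12.18
position: [620.6, 111.7, 136.7]
tcp_rot: [[0.0, 0.998, -0.068], [0.0, -0.068, -0.998], [-1.0, 0.0, -0.0]]
contact_force: [0.8, -0.4, 0.6]
width: 16.4
```

Call:
servo_tool --motion '[{"x": 0,"y": 0,"z": 0,"ax": 0,"ay": 0,"az": 0},{"x": 0,"y": 0,"z": 0,"ax": 0,"ay": 0,"az": 0},{"x": 0,"y": 0,"z": 0,"ax": 0,"ay": 0,"az": 0},{"x": 0,"y": 0,"z": 0,"ax": 0,"ay": 0,"az": 0},{"x": 0,"y": 0,"z": 0,"ax": 0,"ay": 0,"az": 0}]' --gripper 0.82

```text
clock: 12.8
position: [620.7, 111.7, 136.7]
tcp_rot: [[0.0, 0.998, -0.068], [0.0, -0.068, -0.998], [-1.0, 0.0, -0.0]]
contact_force: [-0.7, 0.6, 1.7]
width: 15.8
```

```bash
python3 - <<'E'
from plan import *
s=read_state();print(s["position"],s["contact_force"],s["wrist_torque"],s["width"])
a=crop(snapshot("scene"),180,270,230,340,7)[:600,:,::-1];cv2.imwrite("pics/c7.png",a)
E
```

```text
[620.65452469 111.72926638 136.71567076] [-0.68887594  0.63761088  1.74716445] [ 0.16069364  0.03258605 -0.03957347] 15.8361422381471
```

View pics/c7.png

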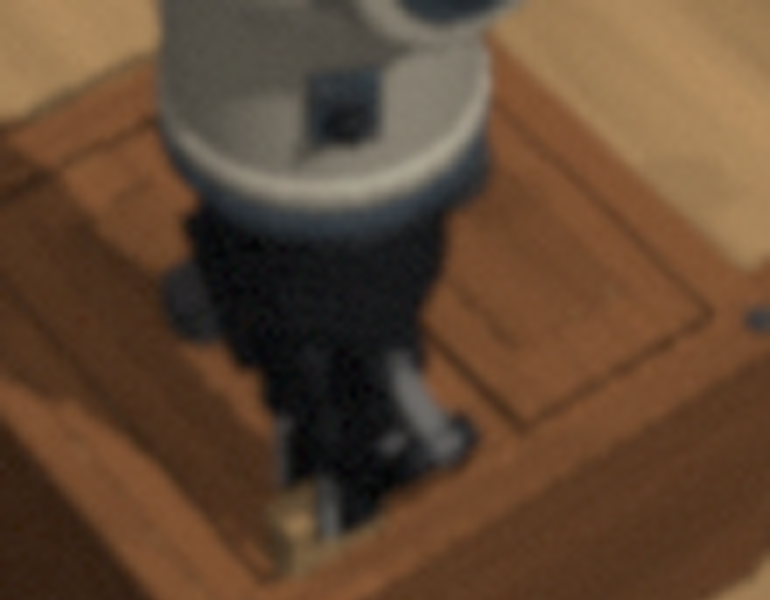

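The fingers stopped on the head at 15.8 mm, so the spacer is gripped. Now full grip, then lift.

Call:
servo_tool --motion '[{"x": 0,"y": 0,"z": 0,"ax": 0,"ay": 0,"az": 0},{"x": 0,"y": 0,"z": 0,"ax": 0,"ay": 0,"az": 0},{"x": 0,"y": 0,"z": 0,"ax": 0,"ay": 0,"az": 0},{"x": 0,"y": 0,"z": 0,"ax": 0,"ay": 0,"az": 0},{"x": 0,"y": 0,"z": 0,"ax": 0,"ay": 0,"az": 0}]' --gripper 0.95

```text
clock: 13.48
position: [620.7, 111.8, 136.9]
tcp_rot: [[0.0, 0.998, -0.067], [0.0, -0.067, -0.998], [-1.0, 0.0, -0.0]]
contact_force: [-1.3, 1.3, 5.5]
width: 13.6
```

Call:
servo_tool --motion '[{"x": -2,"y": 0,"z": 0,"ax": 0,"ay": 0,"az": 0},{"x": -5,"y": 0,"z": 0,"ax": 0,"ay": 0,"az": 0},{"x": -10,"y": 0,"z": 0,"ax": 0,"ay": 0,"az": 0},{"x": -17,"y": 0,"z": 0,"ax": 0,"ay": 0,"az": 0},{"x": -25,"y": 0,"z": 0,"ax": 0,"ay": 0,"az": 0}]'

```text
clock: 14.1
position: [620.7, 111.7, 162.3]
tcp_rot: [[0.0, 0.998, -0.068], [0.0, -0.068, -0.998], [-1.0, 0.0, -0.0]]
contact_force: [-0.1, 0.3, 0.6]
width: 13.7
```

Call:
servo_tool --motion '[{"x": -15,"y": 0,"z": 0,"ax": 0,"ay": 0,"az": 0},{"x": -30,"y": 0,"z": 0,"ax": 0,"ay": 0,"az": 0},{"x": -40,"y": 0,"z": 0,"ax": 0,"ay": 0,"az": 0},{"x": -40,"y": 0,"z": 0,"ax": 0,"ay": 0,"az": 0},{"x": -40,"y": 0,"z": 0,"ax": 0,"ay": 0,"az": 0}]'

```text
clock: 14.72
position: [620.3, 111.7, 201.3]
tcp_rot: [[-0.001, 0.998, -0.067], [0.0, -0.067, -0.998], [-1.0, -0.001, 0.0]]
contact_force: [-0.5, -0.4, -0.2]
width: 13.8
```

```bash
python3 - <<'E'
from plan import *
s=read_state();p=s["position"];print(p,K(p),s["contact_force"],s["wrist_torque"])
S=snapshot("scene");T=snapshot("top")
a=crop(S,160,280,230,330,5)[:,:,::-1];b=crop(T,140,270,200,260,5)[:600,:,::-1]
b=b[:600];cv2.imwrite("pics/c8.png",np.hstack([a[:600],b]))
E
```

```text
[620.34223116 111.72300834 201.26061947] [ 69.64297103  98.64835652 201.26061947] [-0.51715879 -0.43616238 -0.16567882] [ 0.03210066 -0.00430618  0.03035808]
```

View pics/c8.png

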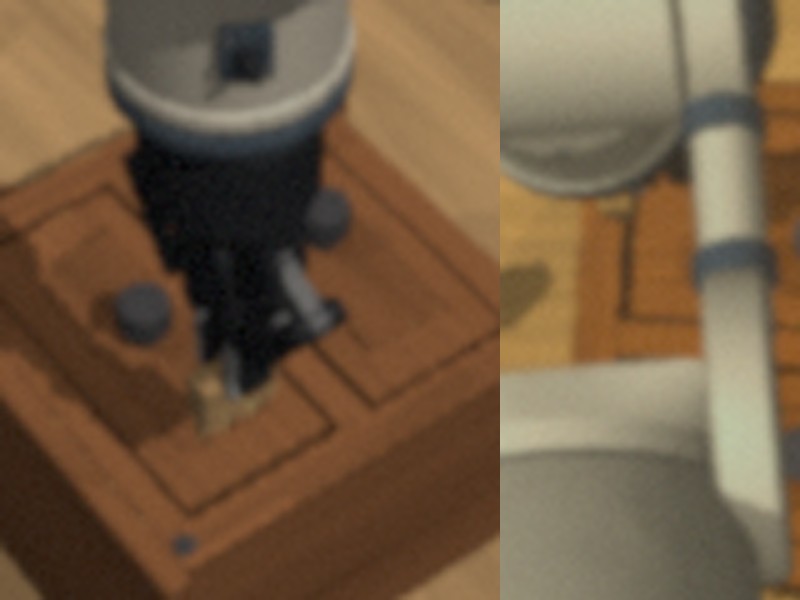

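The spacer is in the fingers, upright and about centred (head spans crop x 190–270, finger near 232). Carrying it to above the -y gap of the lower opening.

Call:
servo_tool --motion '[{"x": 0,"y": -20,"z": 31.5,"ax": 0,"ay": 0,"az": 0},{"x": 0,"y": -50,"z": 78.7,"ax": 0,"ay": 0,"az": 0},{"x": 0,"y": -80,"z": 125.9,"ax": 0,"ay": 0,"az": 0},{"x": 0,"y": -106,"z": 166.8,"ax": 0,"ay": 0,"az": 0},{"x": 0,"y": -124,"z": 195.1,"ax": 0,"ay": 0,"az": 0}]'

```text
clock: 15.45
position: [482.2, -75.9, 201.5]
tcp_rot: [[-0.001, 0.998, -0.068], [0.0, -0.068, -0.998], [-1.0, -0.001, 0.0]]
contact_force: [0.5, -0.5, -0.1]
width: 13.8
```

Call:
servo_tool --motion '[{"x": 15,"y": 0,"z": 0,"ax": 0,"ay": 0,"az": 0},{"x": 35,"y": 0,"z": 0,"ax": 0,"ay": 0,"az": 0},{"x": 45,"y": 0,"z": 0,"ax": 0,"ay": 0,"az": 0},{"x": 48,"y": 0,"z": 0,"ax": 0,"ay": 0,"az": 0},{"x": 48,"y": 0,"z": 0,"ax": 0,"ay": 0,"az": 0}]'

```text
clock: 16.08
position: [483.9, -74.5, 153.9]
tcp_rot: [[0.0, 0.998, -0.067], [-0.0, -0.067, -0.998], [-1.0, 0.0, 0.0]]
contact_force: [-0.3, -0.2, -0.3]
width: 13.6
```

```bash
python3 - <<'E'
from plan import *
s=read_state();p=s["position"];print(p,K(p),s["contact_force"],s["wrist_torque"])
S=snapshot("scene");T=snapshot("top")
a=crop(S,145,265,230,330,5)[:,:,::-1];b=crop(T,180,300,260,320,5)[:600,:,::-1]
cv2.imwrite("pics/c9.png",np.hstack([a,b]))
E
```

```text
[483.91573292 -74.51287391 153.85806398] [-53.90284248 -96.37068159 153.85806398] [-0.25440597 -0.17547442 -0.32343067] [ 0.0085691  -0.01425184  0.03003718]
```

View pics/c9.png

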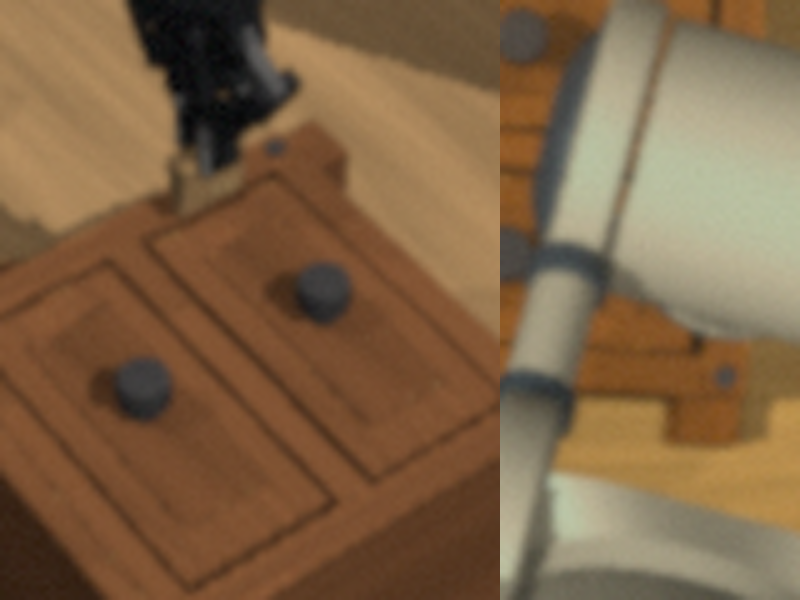

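The spacer hangs over the -y edge near halfway (crop ≈ (207,190), edge midpoint ≈ (211,210)). Lowering gently.

Call:
servo_tool --motion '[{"x": 2,"y": 0,"z": 0,"ax": 0,"ay": 0,"az": 0},{"x": 4,"y": 0,"z": 0,"ax": 0,"ay": 0,"az": 0},{"x": 5,"y": 0,"z": 0,"ax": 0,"ay": 0,"az": 0},{"x": 6,"y": 0,"z": 0,"ax": 0,"ay": 0,"az": 0},{"x": 6.5,"y": 0,"z": 0,"ax": 0,"ay": 0,"az": 0}]'

```text
clock: 16.8
position: [483.7, -74.6, 147.1]
tcp_rot: [[-0.0, 0.998, -0.068], [0.0, -0.068, -0.998], [-1.0, -0.0, -0.0]]
contact_force: [0.5, 0.4, -0.5]
width: 13.8
```

Call:
servo_tool --motion '[{"x": 0.3,"y": 0,"z": 0,"ax": 0,"ay": 0,"az": 0},{"x": 0.6,"y": 0,"z": 0,"ax": 0,"ay": 0,"az": 0},{"x": 0.9,"y": 0,"z": 0,"ax": 0,"ay": 0,"az": 0},{"x": 1.2,"y": 0,"z": 0,"ax": 0,"ay": 0,"az": 0},{"x": 1.5,"y": 0,"z": 0,"ax": 0,"ay": 0,"az": 0}]'

```text
clock: 17.42
position: [483.8, -74.6, 145.7]
tcp_rot: [[0.0, 0.998, -0.068], [0.0, -0.068, -0.998], [-1.0, 0.0, -0.0]]
contact_force: [0.5, -0.3, -0.6]
width: 14.1
```

Call:
servo_tool --motion '[{"x": 0.5,"y": 0,"z": 0,"ax": 0,"ay": 0,"az": 0},{"x": 1,"y": 0,"z": 0,"ax": 0,"ay": 0,"az": 0},{"x": 1.5,"y": 0,"z": 0,"ax": 0,"ay": 0,"az": 0},{"x": 2,"y": 0,"z": 0,"ax": 0,"ay": 0,"az": 0},{"x": 2.5,"y": 0,"z": 0,"ax": 0,"ay": 0,"az": 0}]'

```text
clock: 18.05
position: [483.8, -74.6, 143.2]
tcp_rot: [[0.0, 0.998, -0.067], [-0.0, -0.067, -0.998], [-1.0, 0.0, 0.0]]
contact_force: [-0.5, 0.1, 0.1]
width: 13.8
```

Call:
servo_tool --motion '[{"x": 0.5,"y": 0,"z": 0,"ax": 0,"ay": 0,"az": 0},{"x": 1,"y": 0,"z": 0,"ax": 0,"ay": 0,"az": 0},{"x": 1.5,"y": 0,"z": 0,"ax": 0,"ay": 0,"az": 0},{"x": 2,"y": 0,"z": 0,"ax": 0,"ay": 0,"az": 0},{"x": 2.5,"y": 0,"z": 0,"ax": 0,"ay": 0,"az": 0}]'

```text
clock: 18.68
position: [483.8, -74.6, 140.7]
tcp_rot: [[0.0, 0.998, -0.068], [0.0, -0.068, -0.998], [-1.0, 0.0, -0.0]]
contact_force: [0.1, -0.5, 1.0]
width: 14.0
```

Call:
servo_tool --motion '[{"x": 0.5,"y": 0,"z": 0,"ax": 0,"ay": 0,"az": 0},{"x": 1,"y": 0,"z": 0,"ax": 0,"ay": 0,"az": 0},{"x": 1.5,"y": 0,"z": 0,"ax": 0,"ay": 0,"az": 0},{"x": 2,"y": 0,"z": 0,"ax": 0,"ay": 0,"az": 0},{"x": 2.5,"y": 0,"z": 0,"ax": 0,"ay": 0,"az": 0}]'

```text
clock: 19.3
position: [483.7, -74.6, 138.1]
tcp_rot: [[-0.0, 0.998, -0.068], [0.0, -0.068, -0.998], [-1.0, -0.0, -0.0]]
contact_force: [0.8, 0.1, -0.4]
width: 13.5
```

Call:
servo_tool --motion '[{"x": 0.3,"y": 0,"z": 0,"ax": 0,"ay": 0,"az": 0},{"x": 0.6,"y": 0,"z": 0,"ax": 0,"ay": 0,"az": 0},{"x": 0.9,"y": 0,"z": 0,"ax": 0,"ay": 0,"az": 0},{"x": 1.2,"y": 0,"z": 0,"ax": 0,"ay": 0,"az": 0},{"x": 1.5,"y": 0,"z": 0,"ax": 0,"ay": 0,"az": 0}]'

```text
clock: 19.92
position: [483.8, -74.6, 136.8]
tcp_rot: [[0.0, 0.998, -0.068], [-0.0, -0.068, -0.998], [-1.0, 0.0, -0.0]]
contact_force: [-0.9, 1.7, 7.7]
width: 13.6
```

Call:
servo_tool --motion '[{"x": 0.1,"y": 0,"z": 0,"ax": 0,"ay": 0,"az": 0},{"x": 0.2,"y": 0,"z": 0,"ax": 0,"ay": 0,"az": 0},{"x": 0.3,"y": 0,"z": 0,"ax": 0,"ay": 0,"az": 0},{"x": 0.4,"y": 0,"z": 0,"ax": 0,"ay": 0,"az": 0},{"x": 0.4,"y": 0,"z": 0,"ax": 0,"ay": 0,"az": 0}]'

```text
clock: 20.55
position: [483.8, -74.5, 136.7]
tcp_rot: [[0.0, 0.998, -0.067], [-0.0, -0.067, -0.998], [-1.0, 0.0, 0.0]]
contact_force: [-2.3, 2.0, 11.4]
width: 13.4
```

Contact came at the same TCP height as in the first gap (136.8), so the spacer is home. Releasing and lifting.

Call:
servo_tool --motion '[{"x": 0,"y": 0,"z": 0,"ax": 0,"ay": 0,"az": 0},{"x": 0,"y": 0,"z": 0,"ax": 0,"ay": 0,"az": 0},{"x": 0,"y": 0,"z": 0,"ax": 0,"ay": 0,"az": 0},{"x": 0,"y": 0,"z": 0,"ax": 0,"ay": 0,"az": 0},{"x": 0,"y": 0,"z": 0,"ax": 0,"ay": 0,"az": 0}]' --gripper 0.6

```text
clock: 21.18
position: [483.7, -74.6, 136.3]
tcp_rot: [[-0.0, 0.998, -0.067], [0.0, -0.067, -0.998], [-1.0, -0.0, -0.0]]
contact_force: [-0.8, -0.3, 1.0]
width: 34.4
```

Call:
servo_tool --motion '[{"x": -5,"y": 0,"z": 0,"ax": 0,"ay": 0,"az": 0},{"x": -15,"y": 0,"z": 0,"ax": 0,"ay": 0,"az": 0},{"x": -30,"y": 0,"z": 0,"ax": 0,"ay": 0,"az": 0},{"x": -45,"y": 0,"z": 0,"ax": 0,"ay": 0,"az": 0},{"x": -60,"y": 0,"z": 0,"ax": 0,"ay": 0,"az": 0}]'

```text
clock: 21.8
position: [483.9, -74.6, 197.6]
tcp_rot: [[0.001, 0.998, -0.067], [-0.0, -0.067, -0.998], [-1.0, 0.001, 0.0]]
contact_force: [-0.7, 0.8, 0.0]
width: 34.1
```

Next the knob: move over it and descend around it.

Call:
servo_tool --motion '[{"x": 0,"y": 0,"z": -15,"ax": 0,"ay": 0,"az": 0},{"x": 0,"y": 0,"z": -45,"ax": 0,"ay": 0,"az": 0},{"x": 0,"y": -0.5,"z": -75,"ax": 0,"ay": 0,"az": 0},{"x": 0,"y": -0.5,"z": -93,"ax": 0,"ay": 0,"az": 0},{"x": 0,"y": -0.5,"z": -99,"ax": 0,"ay": 0,"az": 0}]' --gripper 0.48

```text
clock: 22.42
position: [489.8, 25.3, 196.1]
tcp_rot: [[-0.0, 0.998, -0.066], [-0.0, -0.066, -0.998], [-1.0, -0.0, 0.0]]
contact_force: [0.6, 0.2, -0.3]
width: 44.2
```

Call:
servo_tool --motion '[{"x": 10,"y": 0,"z": 0,"ax": 0,"ay": 0,"az": 0},{"x": 20,"y": 0,"z": 0,"ax": 0,"ay": 0,"az": 0},{"x": 30,"y": 0,"z": 0,"ax": 0,"ay": 0,"az": 0},{"x": 34,"y": 0,"z": 0,"ax": 0,"ay": 0,"az": 0},{"x": 36,"y": 0,"z": 0,"ax": 0,"ay": 0,"az": 0}]'

```text
clock: 23.05
position: [489.9, 24.1, 160.0]
tcp_rot: [[-0.0, 0.998, -0.068], [0.0, -0.068, -0.998], [-1.0, -0.0, 0.0]]
contact_force: [-0.3, 0.0, -0.1]
width: 44.4
```

```bash
python3 - <<'E'
from plan import *
s=read_state();p=s["position"];print(p,K(p),s["contact_force"],s["wrist_torque"])
S=snapshot("scene");T=snapshot("top")
a=crop(S,130,250,220,320,5)[:,:,::-1];b=crop(T,180,300,260,320,5)[:600,:,::-1]
cv2.imwrite("pics/c10.png",np.hstack([a,b]))
E
```

```text
[489.88291715  24.07383085 159.97880553] [-54.60316701   2.39396385 159.97880553] [-0.25396826  0.00653411 -0.07597114] [ 0.01916474 -0.05098826 -0.03429073]
```

View pics/c10.png

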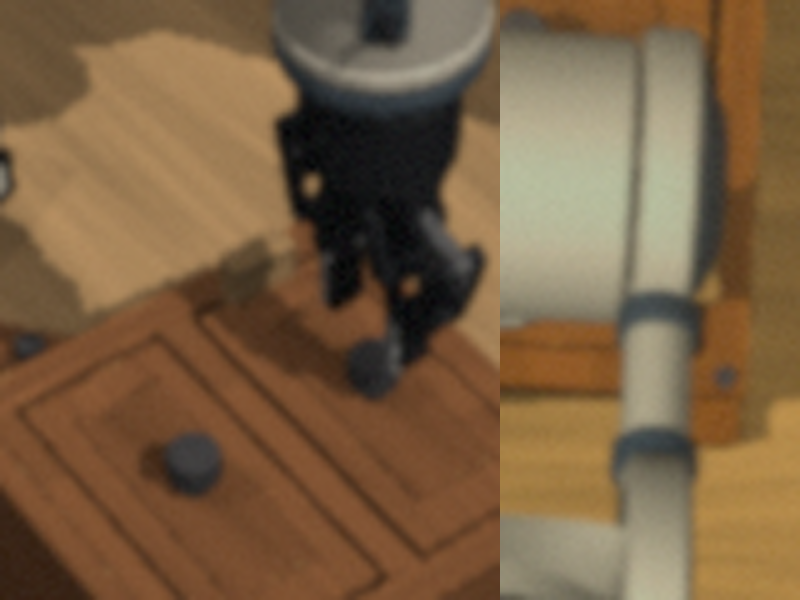

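The spacer stands upright in the gap at crop (245,270), and the fingers are about to straddle the knob at (372,368). Descending the rest of the way.

Call:
servo_tool --motion '[{"x": 4,"y": 0,"z": 0,"ax": 0,"ay": 0,"az": 0},{"x": 8,"y": 0,"z": 0,"ax": 0,"ay": 0,"az": 0},{"x": 11,"y": 0,"z": 0,"ax": 0,"ay": 0,"az": 0},{"x": 13,"y": 0,"z": 0,"ax": 0,"ay": 0,"az": 0},{"x": 14,"y": 0,"z": 0,"ax": 0,"ay": 0,"az": 0}]'

```text
clock: 23.78
position: [489.9, 24.2, 146.1]
tcp_rot: [[-0.0, 0.998, -0.068], [-0.0, -0.068, -0.998], [-1.0, -0.0, 0.0]]
contact_force: [-0.2, -0.3, -0.1]
width: 44.7
```

Call:
servo_tool --motion '[{"x": 2,"y": 0,"z": 0,"ax": 0,"ay": 0,"az": 0},{"x": 4,"y": 0,"z": 0,"ax": 0,"ay": 0,"az": 0},{"x": 6,"y": 0,"z": 0,"ax": 0,"ay": 0,"az": 0},{"x": 7,"y": 0,"z": 0,"ax": 0,"ay": 0,"az": 0},{"x": 8,"y": 0,"z": 0,"ax": 0,"ay": 0,"az": 0}]'

```text
clock: 24.4
position: [490.0, 24.2, 138.2]
tcp_rot: [[0.0, 0.998, -0.068], [-0.0, -0.068, -0.998], [-1.0, 0.0, 0.0]]
contact_force: [0.0, 0.7, 0.3]
width: 44.2
```

Call:
servo_tool --motion '[{"x": 0,"y": 0,"z": 0,"ax": 0,"ay": 0,"az": 0},{"x": 0,"y": 0,"z": 0,"ax": 0,"ay": 0,"az": 0},{"x": 0,"y": 0,"z": 0,"ax": 0,"ay": 0,"az": 0},{"x": 0,"y": 0,"z": 0,"ax": 0,"ay": 0,"az": 0},{"x": 0,"y": 0,"z": 0,"ax": 0,"ay": 0,"az": 0}]' --gripper 0.64

```text
clock: 25.02
position: [489.9, 24.2, 138.3]
tcp_rot: [[0.0, 0.998, -0.067], [-0.0, -0.067, -0.998], [-1.0, 0.0, 0.0]]
contact_force: [0.5, 0.7, -0.2]
width: 30.9
```

Call:
servo_tool --motion '[{"x": 0,"y": 0,"z": 0,"ax": 0,"ay": 0,"az": 0},{"x": 0,"y": 0,"z": 0,"ax": 0,"ay": 0,"az": 0},{"x": 0,"y": 0,"z": 0,"ax": 0,"ay": 0,"az": 0},{"x": 0,"y": 0,"z": 0,"ax": 0,"ay": 0,"az": 0},{"x": 0,"y": 0,"z": 0,"ax": 0,"ay": 0,"az": 0}]' --gripper 0.67

```text
clock: 25.65
position: [490.0, 24.3, 138.3]
tcp_rot: [[0.0, 0.998, -0.067], [0.0, -0.067, -0.998], [-1.0, 0.0, -0.0]]
contact_force: [0.1, 2.3, 1.9]
width: 28.0
```

Call:
servo_tool --motion '[{"x": 0,"y": 0,"z": 0,"ax": 0,"ay": 0,"az": 0},{"x": 0,"y": 0,"z": 0,"ax": 0,"ay": 0,"az": 0},{"x": 0,"y": 0,"z": 0,"ax": 0,"ay": 0,"az": 0},{"x": 0,"y": 0,"z": 0,"ax": 0,"ay": 0,"az": 0},{"x": 0,"y": 0,"z": 0,"ax": 0,"ay": 0,"az": 0}]' --gripper 0.85

```text
clock: 26.28
position: [490.0, 24.3, 138.6]
tcp_rot: [[0.0, 0.998, -0.068], [0.0, -0.068, -0.998], [-1.0, 0.0, -0.0]]
contact_force: [-3.4, 2.7, 9.2]
width: 24.5
```

Call:
servo_tool --motion '[{"x": 0,"y": 0,"z": 0.3,"ax": 0,"ay": 0,"az": 0},{"x": 0,"y": 0,"z": 0.6,"ax": 0,"ay": 0,"az": 0},{"x": 0,"y": 0,"z": 0.9,"ax": 0,"ay": 0,"az": 0},{"x": 0,"y": 0,"z": 1.2,"ax": 0,"ay": 0,"az": 0},{"x": 0,"y": 0,"z": 1.2,"ax": 0,"ay": 0,"az": 0}]'

```text
clock: 26.9
position: [490.2, 23.4, 138.7]
tcp_rot: [[0.001, 0.998, -0.068], [0.001, -0.068, -0.998], [-1.0, 0.001, -0.001]]
contact_force: [-0.2, 6.2, 9.1]
width: 24.5
```

Call:
servo_tool --motion '[{"x": 0,"y": 0,"z": 0.2,"ax": 0,"ay": 0,"az": 0},{"x": 0,"y": 0,"z": 0.4,"ax": 0,"ay": 0,"az": 0},{"x": 0,"y": 0,"z": 0.6,"ax": 0,"ay": 0,"az": 0},{"x": 0,"y": 0,"z": 0.8,"ax": 0,"ay": 0,"az": 0},{"x": 0,"y": 0,"z": 0.8,"ax": 0,"ay": 0,"az": 0}]'

```text
clock: 27.52
position: [490.2, 22.8, 138.7]
tcp_rot: [[0.001, 0.998, -0.068], [0.001, -0.068, -0.998], [-1.0, 0.001, -0.001]]
contact_force: [-0.4, 8.2, 7.5]
width: 25.2
```

Call:
servo_tool --motion '[{"x": 0,"y": 0,"z": 0.2,"ax": 0,"ay": 0,"az": 0},{"x": 0,"y": 0,"z": 0.4,"ax": 0,"ay": 0,"az": 0},{"x": 0,"y": 0,"z": 0.6,"ax": 0,"ay": 0,"az": 0},{"x": 0,"y": 0,"z": 0.6,"ax": 0,"ay": 0,"az": 0},{"x": 0,"y": 0,"z": 0.6,"ax": 0,"ay": 0,"az": 0}]'

```text
clock: 28.15
position: [490.2, 22.7, 138.7]
tcp_rot: [[0.001, 0.998, -0.068], [0.002, -0.068, -0.998], [-1.0, 0.001, -0.002]]
contact_force: [0.1, 13.4, 7.8]
width: 24.4
```

Call:
servo_tool --motion '[{"x": 0,"y": 0,"z": 0.2,"ax": 0,"ay": 0,"az": 0},{"x": 0,"y": 0,"z": 0.4,"ax": 0,"ay": 0,"az": 0},{"x": 0,"y": 0,"z": 0.6,"ax": 0,"ay": 0,"az": 0},{"x": 0,"y": 0,"z": 0.6,"ax": 0,"ay": 0,"az": 0},{"x": 0,"y": 0,"z": 0.6,"ax": 0,"ay": 0,"az": 0}]'

```text
clock: 28.78
position: [490.2, 22.7, 138.7]
tcp_rot: [[0.001, 0.998, -0.068], [0.003, -0.068, -0.998], [-1.0, 0.001, -0.003]]
contact_force: [-0.4, 18.8, 8.0]
width: 24.4
```

The front stopped hard against the spacer: the TCP holds at y 22.7 while the side force climbs. I'll add some down pressure and let it settle.

Call:
servo_tool --motion '[{"x": 0.2,"y": 0,"z": 0,"ax": 0,"ay": 0,"az": 0},{"x": 0.4,"y": 0,"z": 0,"ax": 0,"ay": 0,"az": 0},{"x": 0.6,"y": 0,"z": 0,"ax": 0,"ay": 0,"az": 0},{"x": 0.7,"y": 0,"z": 0,"ax": 0,"ay": 0,"az": 0},{"x": 0.7,"y": 0,"z": 0,"ax": 0,"ay": 0,"az": 0}]'

```text
clock: 29.4
position: [490.2, 22.7, 138.6]
tcp_rot: [[0.002, 0.998, -0.068], [0.003, -0.068, -0.998], [-1.0, 0.002, -0.003]]
contact_force: [-3.5, 17.7, 21.0]
width: 24.7
```

Call:
servo_tool --motion '[{"x": 0,"y": 0,"z": 0,"ax": 0,"ay": 0,"az": 0},{"x": 0,"y": 0,"z": 0,"ax": 0,"ay": 0,"az": 0},{"x": 0,"y": 0,"z": 0,"ax": 0,"ay": 0,"az": 0},{"x": 0,"y": 0,"z": 0,"ax": 0,"ay": 0,"az": 0},{"x": 0,"y": 0,"z": 0,"ax": 0,"ay": 0,"az": 0}]'

```text
clock: 30.02
position: [490.2, 22.7, 138.6]
tcp_rot: [[0.002, 0.998, -0.068], [0.003, -0.068, -0.998], [-1.0, 0.002, -0.003]]
contact_force: [-3.7, 19.1, 20.3]
width: 24.7
```

```bash
python3 - <<'E'
from plan import *
s=read_state();p=s["position"];print(p,K(p),s["contact_force"],s["wrist_torque"],s["width"])
# spacer check: light-wood blob seen by scene camera near its place, and its mean colour pixels' centroid
S=snapshot("scene").astype(float);cv2.imwrite("pics/end.png",S[:,:,::-1])
for z in(150,176):print("spacer expected px",proj("scene",W([-54,-98,z])).round(1))
m=((S[:,:,0]-S[:,:,2])<60)&(S.sum(2)>150)
r=S[175:198,258:285];print(r[::3,::3].astype(int).tolist()[:0])
old=cv2.imread("pics/c10.png");a=crop(S.astype(np.uint8),130,250,220,320,5)[:,:,::-1]
d=np.abs(a[200:330,190:300].astype(float)-old[200:330,190:300]).mean();print("mean change at spacer patch",d)
g0=cv2.cvtColor(np.ascontiguousarray(old[215:310,205:285]),cv2.COLOR_BGR2GRAY);g1=cv2.cvtColor(np.ascontiguousarray(a[195:330,185:305]),cv2.COLOR_BGR2GRAY)
_,v,_,l=cv2.minMaxLoc(cv2.matchTemplate(g1,g0,cv2.TM_CCOEFF_NORMED));print("match",v,"shift full px",(np.array(l)-20)/5)
E
```

```text
[490.21463429  22.6534912  138.56446328] [-54.17634343   0.99925147 138.56446328] [-3.69116134 19.1461793  20.25014609] [3.35123185 0.51471059 0.07117398] 24.676594389154502
spacer expected px [271.5 185.5]
spacer expected px [271.3 178.6]
[]
mean change at spacer patch 4.821421911421911
match 0.9766787886619568 shift full px [ 0.8 -0.6][ WARN:0@0.645] global loadsave.cpp:1063 imwrite_ Unsupported depth image for selected encoder is fallbacked to CV_8U.
```

```bash
python3 -c "
from workcell import *
print(job_done());s=read_state();print(s['clock'],s['position'],s['contact_force'])"
```

```text
the job is handed in; nothing more can be done
None
the job is handed in; nothing more can be done
```

I moved the spacer into the lower front's wide (-y) gap and let it go. I then slid the front across against it by the knob and handed the job in at about 30 s, still gripping, pushing and pressing down.

**First grasp missed:** at the stated TCP height the fingers closed above the spacer's head, because the fingertips sit about 20 mm behind the stated TCP. I went lower, felt for contact and gripped it on the second try; the spacer had not moved.

**Spacer:** it slid in with almost no force. It touched down at the same TCP height as in its first gap (136.8 mm), with about 11 N pressing down before release.

**Front:** after about 1.6 mm of travel it stopped hard. The last reading was about 19 N sideways and 20 N downward. Two estimates put it about 0.2–0.4 mm off centre against the 1.8 mm limit. A spacer flat against the wall should have put it at about -0.5 mm, so there is up to 0.9 mm of measuring error.

**Less certain:**
- After the push, an image comparison suggested the spacer may have crept up to about 2.5 mm along the gap. That is within the 20 mm allowed, and a change in shadow could also explain it.
- I did not measure squareness directly. The front's 3 mm play and the flat blade contact keep it nearly square.
- The force on the spacer itself is inferred from the wrist reading minus friction. I put it at roughly 10 N or more, against the 2 N needed and the 45 N limit.

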